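Press the lid onto a food tub with the treadle press

ROBOT

A 7-joint arm with a two-finger parallel gripper is mounted at the origin on the work surface. World frame = base frame: x ahead of the robot, y to its left, z up, the work surface at z = 0. Lengths are in m, angles in rad, forces in N, time in s.
With the tool pointing down it reaches from about 0.425 to 0.925 m from the base axis. Payload 6.8 kg.
Tool frame: the origin (TCP) lies between the finger pads; the fingertips stand 14 mm ahead of it and the grasp point (between the pads) lies 5 mm behind it; z points along the fingers, y is the direction in which the jaws open and shut (so a half turn about z gives the same grasp; the last joint's range is limited). The gripper opens to 85 mm and grips with 20 to 120 N. Pads are 22 mm wide; open, the fingers measure 114 mm over their backs; the gripper's body (76 mm by 85 mm) begins 54 mm behind the grasp point. The pads swing forward as they close: fully open they stand 13 mm farther back than shut.
Start: joints at [1, 0.477, 0.022, 1.555, -0.011, 1.109, -0.083], TCP at [0.301, -0.604, 0.245] pointing down, gripper open.
Joint ranges: [-2.96, 2.96], [-0.34, 2.1], [-1.41, 1.46], [0.24, 2.44], [-1.37, 4.51], [0.17, 1.92], [-2.96, 2.96]. Speed limits (rad/s): [2.39, 2.39, 3.14, 3.14, 3.14, 3.14, 3.14].

INTERFACE

Orientations are given as a unit quaternion [w, x, y, z].
In Python, from station import bot gives the robot as it stands.
- The arm moves only by the shell command python3 -m crank 'ROWS' [FORCE]. ROWS is JSON, a list of rows, each a list of 3 entries, a list of its own where there are three numbers: the shift along the tool's x, y, z in m, then the turn, a rotation vector about the tool's x, y, z in degrees, then the finger opening in m, from 0 to 0.0854. A call has 1 to 10 rows; each row shifts and turns the commanded pose from where the row before left it, along the tool's axes as they then stand; what a row does not reach is not made up. A row lasts 1/8 s, in which the tool goes at most 62.5 mm and 10.7 degrees, less where a joint would pass 70% of its speed; a pose out of reach is approached as far as the arm can. A call is refused whole if a number of a shift passes 0.0625 or a number of a turn 10.7, either way. A call with a gripper value outside its range is refused whole. The fingers move at their own pace and stop on an object; FORCE is the grip in N (left out, the last holds). Time passes only in rows, so rows that do not move let the fingers close. It gives the time, the measured TCP pose, the force and the opening at its end, in the units of the state.
- bot.get_obs(): the state, without advancing time (a new reading comes with each control period).
- bot.read_camera(name): name is "scene" or "top"; returns (picture, depth): 480x640x3 uint8, red, green, blue; 480x640 float32, m along the optical axis (not along the pixel's ray), 0 where there is no reading.
- bot.calibration(name): a dict with "fx", "fy", "cx", "cy" (pixels), "extrinsics" (4x4, takes a point from camera to world coordinates). Camera axes: x right, y down, z forward; pixel columns grow to the right and rows downward; lengths in m; the calibration is good to about 2 mm. A picture is of the moment at which its call begins. calibration takes no time and is no camera call.
- bot.hand_in(): hands the job in, once; it reports no verdict.
The state is a dict: "t": time; "q": joint angles; "joint_vel": joint speeds; "joint_torque": joint torques, N m; "eef_pos": TCP position; "tool_rot": TCP orientation; "contact_force": force on the tool from outside, world axes, zero at the start; "torque": the same for the moment, N m; "gripper_width": opening from 0.0 (shut) to 1.0 (fully open).
Only numpy, scipy, OpenCV 4.12 (cv2) and the standard library are available. Lean on these libraries where they do the work, as an engineer would, in place of code of your own. Each camera call takes 0.05 s, during which the arm holds its last target.

TASK

One of the two lid presses on the shop counter has a food tub in it with its lid only laid on. Press that press's pedal all the way down to its stop so the lid goes fully home, then let the pedal come back up; do not work the empty press.

Things in the scene. Friction and masses are not known exactly. Their poses are not given: they have to be found in the camera images.
- pedal_pad (a point): Point to push: middle of the top of the pedal pad of the press with the tub. Dark steel pad, 50 mm (along x) by 65 mm (y), 10 mm thick. Untouched it is 61 mm above the counter and slopes 9 degrees, robot end higher; on its stop it is 31 mm lower. Site x: from the pad to its press, level when untouched; y: along the hinge. Hinge 110 mm along x, 21 mm below; tub's lid begins 120 mm along x, the tall parts 150 mm.
- pedal (a joint): Angle of that pedal about its hinge, rad: 0 untouched (up), 0.28 down on its stop. The pedal reaches 130 mm out of the press's base towards the robot. A spring brings it back up by itself. At the pad it takes about 4 N to start it rising to about 12 N at its stop.
- lid (a joint): How far the white tub's lid (green label, 106 x 118 mm) has gone down, m: 0 to 0.002 at the start (10 to 8 mm proud), 0.010 fully home. The tub stands in the right press, under its round aluminium platen of 68 mm, which pushes the lid down near the end of the pedal's stroke; the lid stays where it was pushed.
- spare_pedal (a joint): Angle of the other press's pedal, rad: 0 untouched, 0.28 on its stop; leave it alone. That press is alike but its bed is empty. Both are grey, 170 mm wide, 255 mm high to the knob of the rod, with two steel columns and a crossbar; they swap places and turn up to 20 degrees.

How it is judged:
On the way:
1. the pedal of the press with the tub is pressed down to its stop (at least 0.26 of 0.28 rad) (value of joint pedal above 0.26 rad), for 0.2 s.
At the end, for the whole second after the job is handed in: The tub's lid is home (within 3 mm of fully down) and both pedals are up again (within 0.04 rad of untouched) (value of joint lid above 0.007 m and value of joint each of pedal, spare_pedal below 0.04 rad).
It fails at once if the empty press's pedal is pressed (more than 0.08 rad) (value of joint spare_pedal above 0.08 rad).
It also fails if it takes over 32 s, if anything falls off the work surface, if the arm or the gripper's body presses on something with over 40 N, if the wrist force passes 120 N, or if a joint passes its speed limit or range.

## Working session

There is one attempt and no reset: what is moved stays moved. The work goes in short steps, Python scripts to look and compute and a shell command to move; the robot and the scene stay as the last step left them, time stands still between calls to the robot, and variables do not carry over. Pictures are saved under pics/ and viewed, and the job is handed in when it is done.

```bash
mkdir -p pics
python3 - <<'E'
from station import bot
import cv2,numpy as np
for n in("scene","top"):
    p,d=bot.read_camera(n); cv2.imwrite(f"pics/{n}0.png",p[:,:,::-1]); np.savez(f"{n}0.npz",p=p,d=d)
    c=bot.calibration(n); print(n,c)
o=bot.get_obs(); print({k:np.round(v,3) for k,v in o.items()})
E
```

```text
scene {'fx': 547.7309095946583, 'fy': 547.7309095946583, 'cx': 332.61936579631725, 'cy': 236.99773306524605, 'extrinsics': array([[ 0.73688039,  0.60628941, -0.29903252,  0.91800784],
       [ 0.67599595, -0.6568747 ,  0.33398368, -0.44024779],
       [ 0.00606387, -0.44825079, -0.89388727,  1.15420491],
       [ 0.        ,  0.        ,  0.        ,  1.        ]])}
top {'fx': 614.1910831572749, 'fy': 614.1910831572749, 'cx': 317.05325050397323, 'cy': 247.92497142986028, 'extrinsics': array([[ 0.02680582, -0.99247857,  0.1194476 ,  0.42625664],
       [-0.99962965, -0.02605255,  0.00786362, -0.03946593],
       [-0.00469256, -0.11961415, -0.99280936,  1.33060069],
       [ 0.        ,  0.        ,  0.        ,  1.        ]])}
{'t': np.float64(0.1), 'q': array([ 1.   ,  0.478,  0.022,  1.556, -0.012,  1.109, -0.083]), 'joint_vel': array([ 0.001, -0.002, -0.   , -0.004, -0.   , -0.002,  0.001]), 'joint_torque': array([ 5.0000e-03, -5.9775e+01,  1.6140e+00, -2.8195e+01,  1.3000e-02,
        5.0000e-03,  0.0000e+00]), 'eef_pos': array([ 0.301, -0.604,  0.244]), 'tool_rot': array([-0.001,  0.973,  0.229, -0.   ]), 'contact_force': array([-0.204, -0.508, -0.865]), 'torque': array([-0.021,  0.024, -0.032]), 'gripper_width': np.float64(1.0)}
```

View pics/scene0.png

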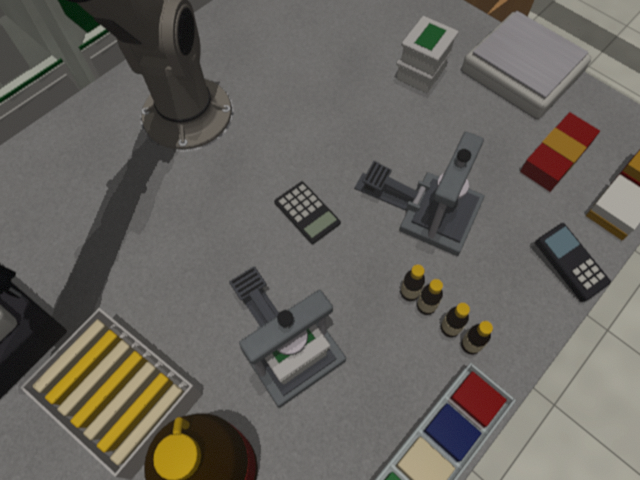

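View pics/top0.png

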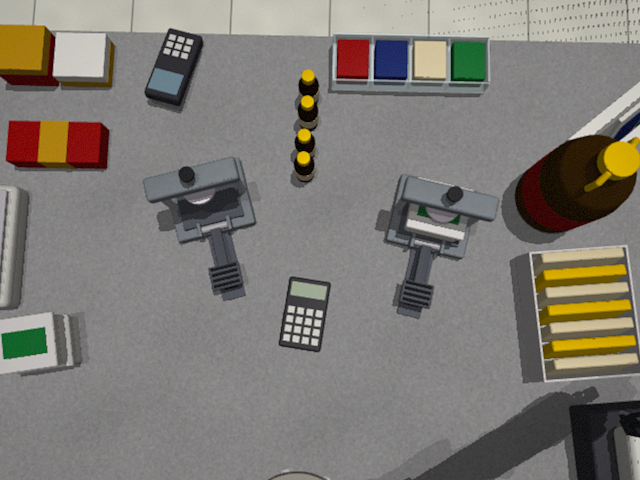

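The tub (white, green label) is in the press on the right of the top picture, with its pad at about (415,292). The empty press's pad is at (227,278). In the scene view the tub press pad is at (249,282). Next I'll measure the pad.

```bash
cat > h.py <<'E'
from station import bot
import numpy as np
def cloud(n,d):
    c=bot.calibration(n); v,u=np.mgrid[0:480,0:640]
    P=np.stack([(u-c['cx'])/c['fx']*d,(v-c['cy'])/c['fy']*d,d],-1)
    E=c['extrinsics']; return P@E[:3,:3].T+E[:3,3]
E
python3 - <<'E'
from h import *
import cv2
for n,(u0,u1,v0,v1) in {"top":(385,445,240,325),"scene":(215,290,255,335)}.items():
    z=np.load(n+"0.npz"); W=cloud(n,z['d'])[v0:v1,u0:u1]
    ok=z['d'][v0:v1,u0:u1]>0
    P=W[ok]
    f=W[...,2].copy(); print(n); 
    m=(P[:,2]>.045)&(P[:,2]<.08)
    Q=P[m]; 
    for zz in np.arange(.0,.1,.01): print(round(zz,2),((P[:,2]>zz)&(P[:,2]<zz+.01)).sum())
    A=np.round(f*1000).astype(int)[::4,::4]; print(A)
    cv2.imwrite(f"pics/{n}c.png",cv2.resize(z['p'][v0:v1,u0:u1,::-1],None,fx=7,fy=7,interpolation=0))
E
```

```text
top
0.0 2276
0.01 101
0.02 82
0.03 73
0.04 278
0.05 518
0.06 591
0.07 11
0.08 0
0.09 0
[[ 3 23 31 31 27 35 33 51 51 45 40 30 35 42 34]
 [ 0  2  2  0 15 23 45 56 41 45 43 49 46 45 50]
 [-2 -1 -3  1  0  0  6  8  7 47 49 49 44 43 50]
 [-1  4 -2 -5  1 -4  0  1  9 49 49 52  2 22 55]
 [ 2  1  0  0  1 -2 -5  5  1 50 51 49 10  2  3]
 [ 0  2 -3  1  1  1  7  5  5 50 50 47 -2 -1  2]
 [-1 -1 -1  0 -1 -2 11  9  7 50 56  7 -3  1 -1]
 [ 3 -2 -2 -2  2  3  6  3 53 55 51  8  1 -3 -2]
 [-2 -1  3  2  0 -1  7  6 53 56 58 12  1  2  0]
 [ 4  0  0  2  1 11  7  4 59 61 59  7 -1 -2 -1]
 [ 2  4  3  0  5 57 59 59 55 61  2  3  0  3 -1]
 [ 0  0  1  2  2 59 60 59 57 62 65 54 -1  0  3]
 [-2  1  8  2  1 62 68 63 60 61 63 60 61  1  0]
 [ 4 -3  3  0 57 63 63 61 64 63 65 61 59  0  0]
 [-1  1 -2 -2 65 64 63 65 63 65 61 68 -5  3 -3]
 [ 0  0  1 -4 64 72 65 62 68 66 62 64 -1  5  3]
 [ 2  0  0  0  4  6 20 61 58 64 67 67  2  6  3]
 [-1  0  0  4  4  8  6  6  4  9  3  1  2  4  1]
 [ 3  4 -1  8  8  6  5  4  8  5  0 -3  1  3 -6]
 [-7  1  3  3  8  3  2  6  7  3 -3  3  0  2  0]
 [-5  0 -1  1 -1  5  3  4  0  3  0  0  1  2  0]
 [-2 
[... 1428 characters left out ...]
 [   1    1   -2   -3    0    6    1   -2    5    7    6   54   51   48
     4    6    4    0    0]
 [  -2    1    0    4   -2   -2   -6    4    2    5    6    2   48   55
    50    4   -1  253  256]
 [   0    4    2    1    2    0   -1    1   -1   -2   10    3   47   49
    48   47  254  255  257]
 [   0    0    1    2   -1    2    0    5    3   -2   -1    5    6   47
    46  219  257  260  257]
 [   3    2    1   -1    5    2   -1    4    4    1    2    5    9  220
   219  218  255  255  255]
 [  -3   -1    3    2    3    2    0   -2   -1   -1   -1   54  221  222
   225  222  223  223  222]
 [   2    3   -3   -1    1   -1    1    0    1    4  220  220  221  224
   221  220  219  218  217]]
```

View pics/topc.png

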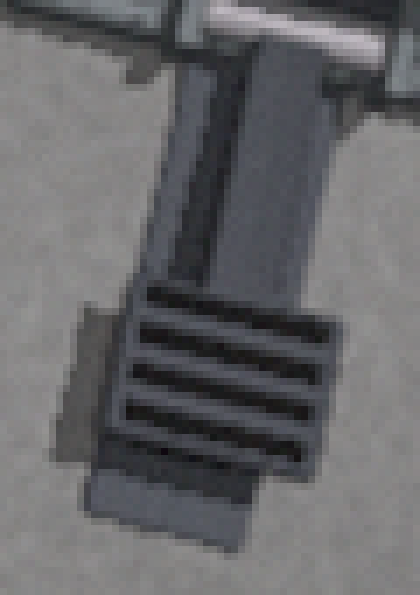

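Run:
```python
from h import *
import cv2
B={"top":(385,445,240,325),"scene":(215,290,255,335)}
for n,(u0,u1,v0,v1) in B.items():
    z=np.load(n+"0.npz"); P=cloud(n,z['d'])[v0:v1,u0:u1][z['d'][v0:v1,u0:u1]>0]
    Q=P[(P[:,2]>.042)&(P[:,2]<.075)]
    # keep near far-end: width-based
    a=np.deg2rad(-12)
    for it in range(6):
        ax=np.array([np.cos(a),np.sin(a)]); ay=np.array([-ax[1],ax[0]])
        s=Q[:,:2]@ax; s0=np.percentile(s,1)
        pad=Q[(s<s0+.046)]
        r=cv2.minAreaRect(pad[:,:2].astype(np.float32)*1000)
        an=np.deg2rad(r[2]); c=[an+k*np.pi/2 for k in range(-3,4)]
        a=min(c,key=lambda x:abs(x-np.deg2rad(-12)))
    s=Q[:,:2]@ax
    y=Q[:,:2]@ay
    print(n,r,np.degrees(a),"mean",pad.mean(0),"s0",s0)
    for k in np.arange(s0,s0+.1,.005):
        m=(s>=k)&(s<k+.005)
        if m.sum()>3: print(round((k-s0)*1000),m.sum(),np.round(np.percentile(y[m],[2,98]),4),round(np.median(Q[m,2]),4))
```

```text
top ((489.527587890625, -237.61724853515625), (65.07014465332031, 46.59133529663086), 77.80986785888672) -12.190132141113278 mean [ 0.48952458 -0.23680078  0.06289686] s0 0.5060845619717274
0 79 [-0.1593 -0.0988] 0.0643
5 76 [-0.159  -0.0969] 0.0658
10 73 [-0.1598 -0.098 ] 0.064
15 78 [-0.1586 -0.0977] 0.064
20 75 [-0.1588 -0.0974] 0.0631
25 77 [-0.1595 -0.0976] 0.0622
30 75 [-0.1587 -0.0973] 0.0627
35 75 [-0.1594 -0.0969] 0.0601
40 75 [-0.1586 -0.0976] 0.0601
45 66 [-0.1586 -0.0983] 0.0577
50 23 [-0.138  -0.1181] 0.0577
55 27 [-0.1391 -0.1185] 0.0566
60 26 [-0.1382 -0.1178] 0.0572
65 23 [-0.1392 -0.1181] 0.0555
70 28 [-0.1384 -0.1175] 0.0546
75 26 [-0.1395 -0.1183] 0.0539
80 24 [-0.1387 -0.1187] 0.0525
85 27 [-0.1399 -0.1183] 0.0525
90 26 [-0.1393 -0.1179] 0.0509
95 27 [-0.1395 -0.1184] 0.0505
scene ((489.14892578125, -235.00347900390625), (65.00910949707031, 48.36015319824219), 77.6650161743164) -12.33498382568359 mean [ 0.49050799 -0.23586697  0.06254785] s0 0.5063092910339625
0 63 [-0.156  -0.0945] 0.066
5 75 [-0.1565 -0.0945] 0.0649
10 62 [-0.1571 -0.0956] 0.064
15 77 [-0.156 -0.095] 0.0639
20 69 [-0.1565 -0.094 ] 0.0621
25 61 [-0.155  -0.0945] 0.0627
30 82 [-0.156  -0.0948] 0.0615
35 62 [-0.1562 -0.0937] 0.0602
40 80 [-0.1569 -0.0948] 0.0596
45 66 [-0.1541 -0.0963] 0.0572
50 25 [-0.1358 -0.1162] 0.0574
55 22 [-0.1358 -0.1155] 0.0561
60 23 [-0.1353 -0.1153] 0.0558
65 28 [-0.1354 -0.1151] 0.0554
70 23 [-0.1355 -0.1156] 0.0548
75 26 [-0.1359 -0.1152] 0.0538
80 23 [-0.1356 -0.115 ] 0.053
85 24 [-0.1349 -0.1156] 0.0516
90 24 [-0.1361 -0.1155] 0.0513
95 25 [-0.1354 -0.1158] 0.0512
```

```bash
cat >> h.py <<'E'
from scipy.spatial.transform import Rotation as R
def rot():
    q=bot.get_obs()['tool_rot']; return R.from_quat([q[1],q[2],q[3],q[0]])
def shift(tgt):
    return rot().inv().apply(np.array(tgt)-bot.get_obs()['eef_pos'])
E
python3 - <<'E'
from h import *
a=np.array([.301,-.604]);b=np.array([.4905,-.2365]);d=b-a;L=np.linalg.norm(d);d/=L
for n in("top","scene"):
    z=np.load(n+"0.npz")
    W=cloud(n,z['d']).reshape(-1,3)[z['d'].ravel()>0]
    s=(W[:,:2]-a)@d; t=(W[:,:2]-a)@[-d[1],d[0]]
    for k in np.arange(0,.5,.05):
        print(n,round(k,2),[ (lambda m: round(float(np.percentile(W[m,2],99)),3) if m.sum()>3 else None)((s>=k)&(s<k+.05)&(t>=w)&(t<w+.05)) for w in np.arange(-.2,.2,.05)])
print(shift([.4905,-.2365,.150]), rot().as_matrix().round(3))
print("yaw turn", np.degrees(R.from_matrix(np.array([[np.cos(-.213),np.sin(-.213),0],[np.sin(-.213),-np.cos(-.213),0],[0,0,-1]]).copy()).as_rotvec()*0+(rot().inv()*R.from_matrix(np.array([[np.cos(-.213),np.sin(-.213),0],[np.sin(-.213),-np.cos(-.213),0],[0,0,-1]]))).as_rotvec()))
E
```

```text
top 0.0 [0.114, 0.116, 0.116, 0.113, 0.341, 0.335, 0.008, 0.007]
top 0.05 [0.115, 0.115, 0.115, 0.115, 0.308, 0.302, 0.008, 0.007]
top 0.1 [0.116, 0.115, 0.115, 0.115, 0.108, 0.007, 0.007, 0.006]
top 0.15 [0.115, 0.115, 0.113, 0.093, 0.007, 0.007, 0.006, 0.007]
top 0.2 [0.114, 0.111, 0.084, 0.008, 0.007, 0.008, 0.007, 0.007]
top 0.25 [0.091, 0.007, 0.007, 0.007, 0.007, 0.008, 0.007, 0.007]
top 0.3 [0.007, 0.007, 0.007, 0.007, 0.007, 0.008, 0.007, 0.007]
top 0.35 [0.224, 0.118, 0.006, 0.067, 0.07, 0.007, 0.007, 0.007]
top 0.4 [0.256, 0.205, 0.057, 0.067, 0.07, 0.008, 0.007, 0.006]
top 0.45 [0.259, 0.224, 0.057, 0.006, 0.006, 0.006, 0.007, 0.006]
scene 0.0 [0.113, 0.114, 0.114, 0.112, 0.328, 0.298, 0.006, 0.006]
scene 0.05 [0.114, 0.113, 0.114, 0.114, 0.331, 0.315, 0.006, 0.006]
scene 0.1 [0.114, 0.114, 0.114, 0.113, 0.111, 0.006, 0.006, 0.006]
scene 0.15 [0.114, 0.113, 0.113, 0.093, 0.006, 0.006, 0.006, 0.006]
scene 0.2 [0.113, 0.112, 0.089, 0.006, 0.007, 0.006, 0.006, 0.006]
scene 0.25 [0.091, 0.005, 0.006, 0.006, 0.006, 0.006, 0.006, 0.006]
scene 0.3 [0.005, 0.006, 0.006, 0.006, 0.005, 0.006, 0.006, 0.006]
scene 0.35 [0.224, 0.03, 0.005, 0.065, 0.068, 0.006, 0.007, 0.006]
scene 0.4 [0.256, 0.219, 0.057, 0.066, 0.07, 0.006, 0.006, 0.006]
scene 0.45 [0.257, 0.223, 0.01, 0.006, 0.006, 0.006, 0.006, 0.006]
[ 0.33331167 -0.24370278  0.09476346] [[ 0.895  0.446 -0.001]
 [ 0.446 -0.895  0.001]
 [-0.    -0.002 -1.   ]]
yaw turn [-9.23943582e-02  3.81322125e-02  3.87223296e+01]
```

```bash
python3 -m crank '[[[0.033,-0.024,0],[0,0,0],0],[[0.033,-0.024,0],[0,0,0],0],[[0.033,-0.024,0],[0,0,0],0],[[0.033,-0.024,0],[0,0,0],0],[[0.033,-0.024,0],[0,0,0],0],[[0.033,-0.024,0],[0,0,0],0],[[0.033,-0.024,0],[0,0,0],0],[[0.033,-0.024,0.0],[0,0,0],0],[[0.033,-0.024,0.03],[0,0,0],0],[[0.036,-0.028,0.03],[0,0,0],0]]'
python3 -m crank '[[[0,0,0],[0,0,9.7],0],[[0,0,0],[0,0,9.7],0],[[0,0,0],[0,0,9.7],0],[[0,0,0],[0,0,9.6],0],[[0,0,0],[0,0,0],0],[[0,0,0],[0,0,0],0]]'
python3 - <<'E'
from h import *
import cv2
print(shift([.4905,-.2365,.1]),rot().as_matrix().round(3),bot.get_obs()['contact_force'])
p,d=bot.read_camera("scene"); cv2.imwrite("pics/s1.png",p[:,:,::-1])
p,d=bot.read_camera("top"); cv2.imwrite("pics/t1.png",p[:,:,::-1])
E
```

```text
t: 1.35
eef_pos: [0.4908, -0.2362, 0.1847]
tool_rot: [0.0, 0.973, 0.229, 0.0]
contact_force: [0.6, 0.1, -0.3]
gripper_width: -0.002
t: 2.1
eef_pos: [0.4903, -0.2369, 0.1851]
tool_rot: [-0.0, 0.995, -0.104, -0.0]
contact_force: [0.1, 0.5, -1.0]
gripper_width: -0.001
[ 0.00014379 -0.00042083  0.08514649] [[ 0.978 -0.208 -0.   ]
 [-0.208 -0.978  0.   ]
 [-0.    -0.    -1.   ]] [ 0.06664887  0.46961013 -1.0148689 ]
```

View pics/s1.png

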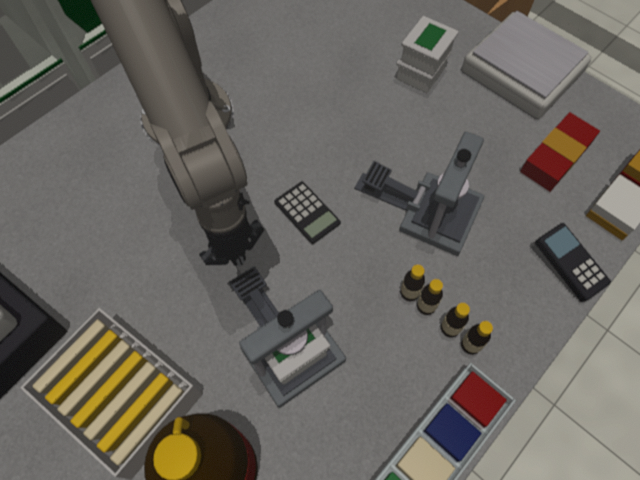

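The gripper is closed, over the pad (249,282) and clear of the press. Now I'll lower it.

```bash
python3 -m crank '[[[0,0,0.04],[0,0,0],0],[[0,0,0.04],[0,0,0],0],[[0,0,0.02],[0,0,0],0],[[0,0,0.005],[0,0,0],0],[[0,0,0.005],[0,0,0],0],[[0,0,0],[0,0,0],0]]'; python3 -m crank '[[[0,0,0.005],[0,0,0],0],[[0,0,0.005],[0,0,0],0],[[0,0,0.005],[0,0,0],0],[[0,0,0],[0,0,0],0]]'
```

```text
t: 2.95
eef_pos: [0.4909, -0.2373, 0.0761]
tool_rot: [0.0, 0.994, -0.106, 0.001]
contact_force: [-1.1, 0.3, 3.7]
gripper_width: 0.003
t: 3.45
eef_pos: [0.4895, -0.237, 0.0608]
tool_rot: [-0.0, 0.994, -0.106, -0.001]
contact_force: [-4.5, 1.4, 6.7]
gripper_width: 0.003
```

```bash
python3 -m crank '[[[0,0,0.004],[0,0,0],0],[[0,0,0.004],[0,0,0],0],[[0,0,0],[0,0,0],0]]'; python3 -m crank '[[[0,0,0.003],[0,0,0],0],[[0,0,0.003],[0,0,0],0],[[0,0,0],[0,0,0],0]]';python3 -m crank '[[[0,0,0.002],[0,0,0],0],[[0,0,0],[0,0,0],0]]'
```

```text
t: 3.82
eef_pos: [0.4896, -0.2371, 0.0531]
tool_rot: [-0.0, 0.994, -0.106, -0.001]
contact_force: [-5.4, 1.1, 6.8]
gripper_width: -0.0
t: 4.2
eef_pos: [0.4898, -0.2371, 0.0473]
tool_rot: [0.0, 0.994, -0.106, -0.0]
contact_force: [-4.7, 1.6, 9.7]
gripper_width: 0.001
t: 4.45
eef_pos: [0.49, -0.2371, 0.0455]
tool_rot: [0.0, 0.994, -0.106, -0.0]
contact_force: [-5.7, 2.1, 9.9]
gripper_width: -0.001
```

```bash
python3 -m crank '[[[0,0,0.002],[0,0,0],0],[[0,0,0],[0,0,0],0]]'; python3 -m crank '[[[0,0,0.001],[0,0,0],0],[[0,0,0],[0,0,0],0]]'; python3 -m crank '[[[0,0,0.001],[0,0,0],0],[[0,0,0],[0,0,0],0]]'
```

```text
t: 4.7
eef_pos: [0.49, -0.2372, 0.0452]
tool_rot: [0.0, 0.994, -0.106, -0.0]
contact_force: [-10.6, 4.9, 29.7]
gripper_width: -0.001
t: 4.95
eef_pos: [0.4901, -0.2372, 0.0451]
tool_rot: [0.0, 0.994, -0.106, -0.0]
contact_force: [-14.1, 5.3, 38.2]
gripper_width: 0.001
t: 5.2
eef_pos: [0.49, -0.2372, 0.0449]
tool_rot: [0.0, 0.994, -0.106, -0.0]
contact_force: [-17.1, 7.3, 48.4]
gripper_width: -0.001
```

The force rose sharply at z = 0.045, 31 mm below first contact, so the pedal is on its stop. I'll hold it briefly, take a picture and lift.

```bash
python3 -m crank '[[[0,0,-0.001],[0,0,0],0],[[0,0,0],[0,0,0],0],[[0,0,0],[0,0,0],0]]'
python3 - <<'E'
from h import *
import cv2
p,d=bot.read_camera("scene"); cv2.imwrite("pics/s2.png",cv2.resize(p[220:420,190:390,::-1],None,fx=3,fy=3))
E
python3 -m crank '[[[0,0,-0.008],[0,0,0],0],[[0,0,-0.01],[0,0,0],0],[[0,0,-0.01],[0,0,0],0],[[0,0,-0.02],[0,0,0],0],[[0,0,-0.04],[0,0,0],0],[[0,0,-0.05],[0,0,0],0],[[-0.04,0,-0.02],[0,0,0],0],[[-0.03,0.03,0],[0,0,0],0],[[0,0.05,0],[0,0,0],0],[[0,0.05,0],[0,0,0],0]]'
python3 - <<'E'
from h import *
import cv2
for n in("scene","top"):
    p,d=bot.read_camera(n); np.savez(n+"3.npz",p=p,d=d); cv2.imwrite(f"pics/{n}3.png",p[:,:,::-1])
for n,(u0,u1,v0,v1) in {"top":(385,500,150,325),"scene":(215,360,255,410)}.items():
  for k in "03":
    z=np.load(n+k+".npz");P=cloud(n,z['d'])[v0:v1,u0:u1][z['d'][v0:v1,u0:u1]>0]
    c,s=np.cos(-.213),np.sin(-.213); q=P[:,:2]-[.4905,-.2365]
    X=q@[c,s];Y=q@[-s,c]
    m=(abs(X)<.022)&(abs(Y)<.028)&(P[:,2]<.1)&(P[:,2]>.01)
    col=z['p'][v0:v1,u0:u1][z['d'][v0:v1,u0:u1]>0].astype(int)
    l=(X>.122)&(X<.14)&(abs(Y)<.05)&(col.min(1)>130)&(P[:,2]>.06)
    print(n,k,"pad z",np.median(P[m,2]),m.sum(),"lid z",np.percentile(P[l,2],[25,50,75]) if l.sum() else None,l.sum())
a=np.load("scene0.npz")['p'][250:410,210:370,::-1];b=np.load("scene3.npz")['p'][250:410,210:370,::-1]
cv2.imwrite("pics/cmp.png",cv2.resize(np.hstack([a,b]),None,fx=2.5,fy=2.5))
E
```

```text
t: 5.58
eef_pos: [0.49, -0.2372, 0.0451]
tool_rot: [0.0, 0.994, -0.106, -0.0]
contact_force: [-13.5, 5.0, 38.5]
gripper_width: 0.0
t: 6.88
eef_pos: [0.3947, -0.3506, 0.2006]
tool_rot: [0.001, 0.994, -0.106, 0.001]
contact_force: [1.8, -0.4, 0.5]
gripper_width: 0.0
top 0 pad z 0.06300487006599953 578 lid z [0.11339862 0.11529989 0.11692578] 399
top 3 pad z 0.06327114344287077 570 lid z [0.1052404  0.10664373 0.10835021] 367
scene 0 pad z 0.06264640688076395 535 lid z None 0
scene 3 pad z 0.0625901835809507 540 lid z None 0
```

View pics/s2.png

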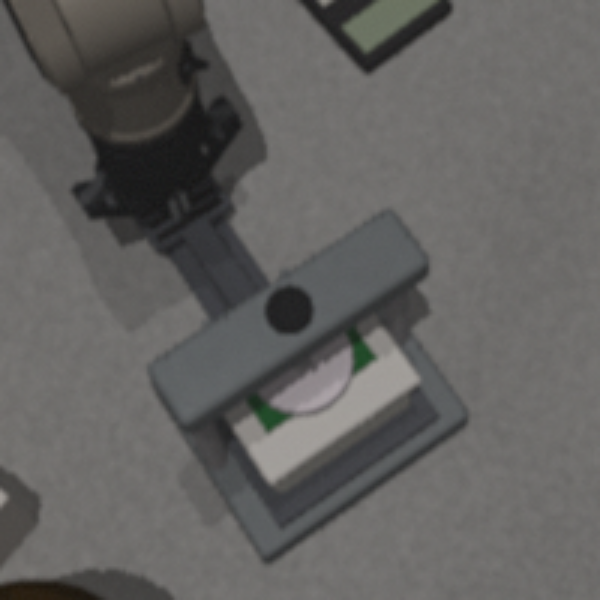

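View pics/cmp.png

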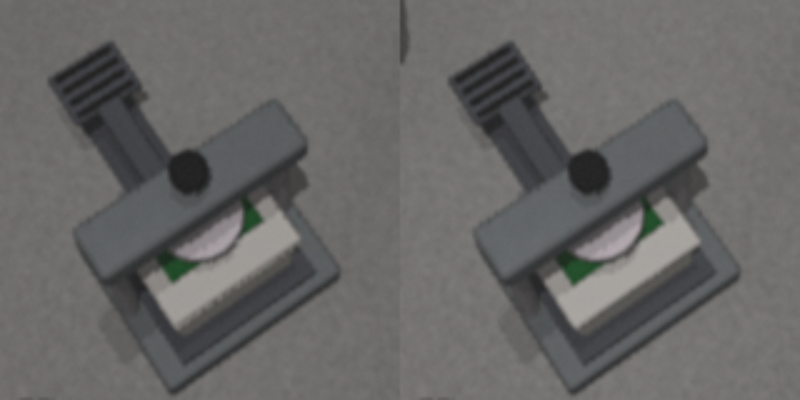

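The pictures show the platen down on the lid while pressed. Afterwards the pad is back at its old height (63 mm before and after) and the lid is 8.7 mm lower. Handing in.

```bash
python3 -c "
from station import bot
print(bot.get_obs()['t'],bot.hand_in())"
```

```text
the job is handed in; nothing more can be done
6.975 None
```

I pressed the pedal of the press with the tub down to its stop, held it, let it come back up, and handed in at 7.0 s. I did not touch the empty press.

- **Pedal on its stop:** The pad went down 31 mm from first contact, with the gripper closed. The force then jumped from 10 N to about 30 N, peaking at 48 N vertical on the fingertips. I held it there for about 0.9 s.
- **Wrist force:** It stayed well under the 120 N limit.
- **Pedal back up:** The pad is at its old height, measured 63 mm before and after in both cameras.
- **Lid home:** The lid top measured 8.7 mm lower in the top camera. It started up to 2 mm down, so this fits it being fully home to within the camera noise. The scene camera's lid check found no usable points, so only the top camera's depth measured the lid.

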